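# Hold a pin gauge against the sprung anvil

## Task

Take the thickest of the three pin gauges, lay it lengthwise in the open groove of the length-checking fixture and slide it along the groove, under the bridge, so that its end pushes the spring-loaded anvil in by 8 mm, where the anvil's upright fin stands between the two fixed posts. Keep it pressed there: finish while still holding the pin gauge against the anvil, which springs back if let go. Never drive the anvil to its stop at 16 mm, and leave the two thinner pin gauges where they lie.

Things in the scene. Friction and masses are not known exactly. Their poses are not given: they have to be found in the camera images.
- thick_pin_centre (a point): Centre (half-way up) of the thickest pin gauge, the one to use: plain steel pin, 14 mm diameter, 70 mm long, about 85 g. y axis along the pin, z up; it lies on the worktop (centre at z = 7 mm). It does not roll: it behaves like a square bar of 14 x 14 mm. Both ends are alike.
- length_fixture: Length-checking fixture, fixed to the worktop: dark steel base 64 x 190 x 12 mm (x, y, z), origin at the centre of its underside, z up, y along the groove toward its open end. Bridge at y = 0, sprung anvil behind it, pressed toward -y. A pin just touching the resting anvil has its centre at y = +23 mm, z = 25 mm; with the anvil in 8 mm, at y = +15 mm.
- groove_floor (a point): Middle of the groove floor before the bridge, at fixture x 0, y +51.5, z 18 mm; same axes as the fixture. The floor ends, open, at fixture y = +95 mm. Two guides along it from y = +8 to +95 mm are 18 mm apart at the floor and flare to 24 mm at their tops, 4.5 mm above the floor; the upper 9 mm of a lying pin stands clear of them.
- bridge_top (a point): Top centre of the bridge over the groove, at fixture x 0, y 0, z 46 mm (screw heads to 49 mm). The bridge is 44 mm wide over all (x) and 16 mm thick (y = -8 to +8 mm); its opening is 22 mm wide and 19 mm high above the groove floor.
- anvil_face (a point): Middle of the anvil's flat round face, 17 mm diameter, looking to fixture +y; at rest at fixture x 0, y -12, z 25 mm; moves with the anvil. The anvil's upright fin (4 mm wide, 3 mm thick, top at fixture z 59 mm) is 32 mm behind it.
- index_mark (a point): Point midway between the two small fixed posts (tops at z 58 mm) on the anvil housing, at fixture x 0, y -52, z 52 mm. The fin, at fixture y = -44 mm at rest, is between them when the anvil is in 8 mm. The housing is 40 mm wide, y = -34 to -82 mm, top at z 46 mm.
- anvil (a joint): Travel of the sprung anvil in m: 0 at rest, grows as it is pressed toward the fixture's -y, solid stop at 0.016. The spring pushes back with 3.6 N at rest, 7.2 N at 8 mm and 10.8 N at the stop.
- middle_pin_centre (a point): Centre of a thinner pin gauge, 10 mm diameter, 70 mm long, y axis along it, lying on the worktop. To be left alone.
- thin_pin_centre (a point): Centre of the thinnest pin gauge, 8 mm diameter, 60 mm long, y axis along it, lying on the worktop. To be left alone.

How it is judged:
By the outcome, as a careful person would: the job done as asked, in the order asked, and still so for the second after the job is handed in, while the arm keeps its last pose, push and grip.
It also fails if it takes over 35 s, if anything falls off the work surface, if the arm or the gripper's body presses on something with over 40 N, if the wrist force passes 120 N, or if a joint passes its speed limit or range.

## Robot

A 6-joint arm with a two-finger parallel gripper is mounted at the origin on a cart in front of the work surface, level with it; the furniture and walls round the work are solid. World frame = base frame: x ahead of the robot, y to its left, z up, the work surface at z = 0. Lengths are in m, angles in rad, forces in N, time in s.
With the tool pointing down it reaches from about 0.25 to 0.775 m from the base axis. Payload 4 kg.
Tool frame: the origin (TCP) lies midway between the tips of the shut fingers; the grasp point (between the pads) lies 19 mm behind it (robot.tcp_to_grasp is the distance from the TCP to the grasp point, in m); z points along the fingers, y is the line along which they close (so a half turn about z gives the same grasp; the last joint's range is limited). The gripper opens to 94 mm and grips with 3 to 60 N. Pads are 16 mm wide; open, the fingers measure 119 mm over their backs; the gripper's body (75 mm by 177 mm) begins 78 mm behind the grasp point.
Start: joints at [-0.103, 0.087, 1.371, -0, 1.684, -0.103], TCP at [0.55, -0, 0.206] pointing down, gripper open.
Joint ranges: [-3.1, 3.1], [-0.76, 2.03], [0.27, 2.55], [-1.08, 4.22], [0.17, 2.65], [-2.57, 2.57]. Speed limits (rad/s): [2.79, 2.79, 3.14, 3.14, 3.14, 3.14].

## Interface

Orientations are given as [roll, pitch, yaw] about the fixed x, y, z axes, in that order (R = Rz(yaw) Ry(pitch) Rx(roll)).
In Python, from bench import robot, viewer gives the robot as it stands. The module is installed in compiled form; this text tells all that it offers.
- The arm moves only by the shell command python3 -m handwheel 'ROWS' [OPENING]. ROWS is JSON, a list of rows, each a list of 6 numbers: the shift along the tool's x, y, z in units of 0.2 m (1.0 is 0.2 m), then the turn, a rotation vector about the tool's x, y, z in units of 30 degrees (1.0 is 30 degrees). In form: [[x, y, z, wx, wy, wz], ...]. A call has 1 to 10 rows; each row is the pose to reach, as a shift and turn from the pose commanded when the call began, along the tool's axes at that moment; what a row does not reach only later rows make up. A row lasts 1/12 s, in which the tool goes at most 41.7 mm and 7.16 degrees, less where a joint would pass 70% of its speed; a pose out of reach is approached as far as the arm can. A call with a number of a shift or a turn outside -1 to 1 is refused whole. A call with a gripper value outside its range is refused whole. OPENING is the gripper's target within -1 to 1 (shut at 1, half-way at 0, fully open at -1), set as the call begins (- or left out, the last holds). The fingers move at their own pace and stop on an object; the grip force is fixed at half the most. Time passes only in rows, so rows that repeat a pose let the fingers close. It gives the time, the measured TCP pose, the force, the opening and the grip force at its end, in the units of the state.
- robot.get_obs(): the state, without advancing time (a new reading comes with each control period).
- viewer.snapshot(name): name is "scene" or "side" or "wrist"; returns the picture (384x512x3 uint8, red, green, blue); there is no depth.
- viewer.calibration(name): a dict with "fx", "fy", "cx", "cy" (pixels), "k1" (the pictures are not rectified: a ray, as slopes to the right and down, at radius r is drawn at 1 + k1 r^2 times it, then the intrinsics apply), "R" (3x3) and "t" (3): a world point X has camera coordinates R X + t. Camera axes: x right, y down, z forward; pixel columns grow to the right and rows downward; lengths in m; the calibration is good to about 2 mm. A picture is of the moment at which its call begins: read the wrist's pose just before it. calibration takes no time and is no camera call; for the wrist camera it gives the pose at the moment of the call.
- robot.close_job(): hands the job in; it is judged then, once.
The state is a dict: "time": time; "joint_positions": joint angles; "qvel": joint speeds; "joint_torque": joint torques, N m; "tool_pos": TCP position; "ee_rot": TCP orientation; "wrist_force": force on the tool from outside, world axes, zero at the start; "wrist_torque": the same for the moment, N m; "width": finger opening in m; "finger_force": force on a finger pad.
Only numpy, scipy, OpenCV 4.12 (cv2) and the standard library are available. Lean on these libraries where they do the work, as an engineer would, in place of code of your own. Each camera call takes 0.05 s, during which the arm holds its last target. There are 200 camera calls.

## Working session

There is one attempt and no reset: what is moved stays moved. The work goes in short steps, Python scripts to look and compute and a shell command to move; the robot and the scene stay as the last step left them, time stands still between calls to the robot, and variables do not carry over. Pictures are saved under pics/ and viewed, at most 10 in all, crops included, and the job is handed in when it is done.

```bash
mkdir -p pics; cat > h.py <<'E'
import numpy as np, cv2
from bench import robot, viewer
def cal(n):
    c=viewer.calibration(n); return {k:(np.array(v) if k in'Rt' else v) for k,v in c.items()}
def rays(c,px):
    px=np.atleast_2d(np.array(px,float)); d=np.c_[(px[:,0]-c['cx'])/c['fx'],(px[:,1]-c['cy'])/c['fy']]
    u=d.copy()
    for _ in range(20): u=d/(1+c['k1']*(u**2).sum(1,keepdims=True))
    return -c['R'].T@c['t'], np.c_[u,np.ones(len(u))]@c['R']
def plane(c,px,z):
    o,d=rays(c,px); return o+d*((z-o[2])/d[:,2])[:,None]
def proj(c,X):
    p=np.atleast_2d(X)@c['R'].T+c['t']; u=p[:,:2]/p[:,2:]; u=u*(1+c['k1']*(u**2).sum(1,keepdims=True))
    return np.c_[u[:,0]*c['fx']+c['cx'],u[:,1]*c['fy']+c['cy']]
def snap(n,f):
    c=cal(n); im=viewer.snapshot(n); cv2.imwrite(f'pics/{f}.png',im[:,:,::-1]); np.save(f'pics/{f}.npy',c,allow_pickle=True); return im,c
def load(f): return cv2.imread(f'pics/{f}.png'), np.load(f'pics/{f}.npy',allow_pickle=True).item()
E
python3 - <<'E'
from h import *
o=robot.get_obs(); print(o)
for n in ('scene','side','wrist'):
    im,c=snap(n,n+'0'); print(n,c)
a=[cv2.imread(f'pics/{n}0.png') for n in('scene','side','wrist')]
cv2.imwrite('pics/m0.png',np.vstack([np.hstack(a[:2]),np.hstack([a[2],a[2]*0])])[:, :])
E
```

```text
{'time': 0.0, 'joint_positions': array([-1.03084576e-01,  8.79738836e-02,  1.37228638e+00, -2.09506141e-05,
        1.68359482e+00, -1.03089020e-01]), 'qvel': array([-0.00116147,  0.00056019, -0.00120523,  0.00167812, -0.00049161,
       -0.00079279]), 'joint_torque': array([ 1.28542815e-03, -3.40182602e+01, -3.02423716e+01,  7.18220207e-02,
        3.29729996e-02, -1.13141955e-04]), 'tool_pos': array([5.49436489e-01, 5.48215034e-05, 2.04277574e-01]), 'ee_rot': array([-3.13934009e+00, -2.12106553e-04,  1.57079820e+00]), 'wrist_force': array([-0.59858394,  0.61304471, -0.11481411]), 'wrist_torque': array([0.01237975, 0.00237722, 0.00441237]), 'finger_force': 0.0, 'width': 0.09414185903740226}
scene {'fx': 433.4717327777145, 'fy': 433.4717327777145, 'cx': 250.40335695837882, 'cy': 183.9717972694661, 'k1': -0.1573051769591963, 'R': array([[-0.6748511 , -0.73791321, -0.00775165],
       [-0.51881468,  0.48189444, -0.70612256],
       [ 0.52479264, -0.47250592, -0.7080472 ]]), 't': array([0.5630343 , 0.14930515, 0.82075721])}
side {'fx': 392.48299462745246, 'fy': 392.48299462745246, 'cx': 252.8170197335573, 'cy': 196.36048584572174, 'k1': 0.005536261337457064, 'R': array([[-0.86284333, -0.50524681,  0.01506801],
       [-0.4285183 ,  0.71534814, -0.55195027],
       [ 0.26809224, -0.48270353, -0.83374088]]), 't': array([ 0.58542375, -0.00544727,  0.93122241])}
wrist {'fx': 314.1687359438297, 'fy': 314.1687359438297, 'cx': 250.03775283403004, 'cy': 193.01331972348336, 'k1': -0.06302401868500326, 'R': array([[ 9.99998761e-01,  9.49111898e-05, -1.57101708e-03],
       [ 4.48941797e-04, -9.73911677e-01,  2.26926957e-01],
       [-1.50849397e-03, -2.26927381e-01, -9.73910513e-01]]), 't': array([-0.54835029, -0.02449862,  0.3886186 ])}
```

View pics/scene0.png

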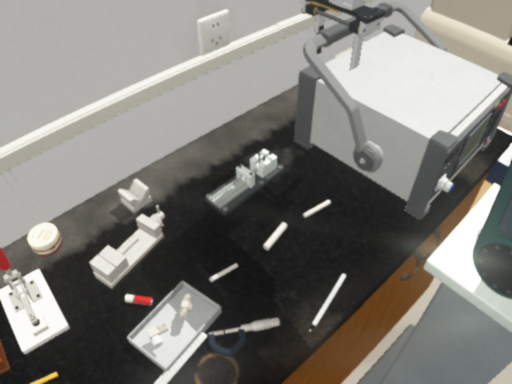

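View pics/wrist0.png

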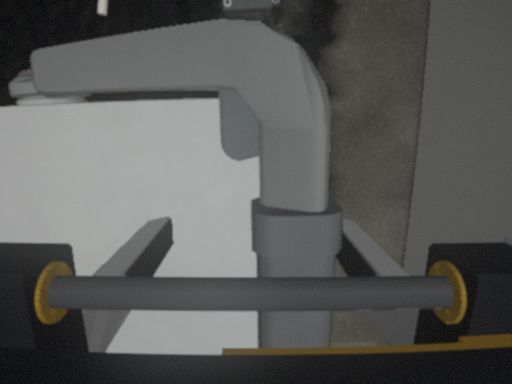

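View pics/side0.png

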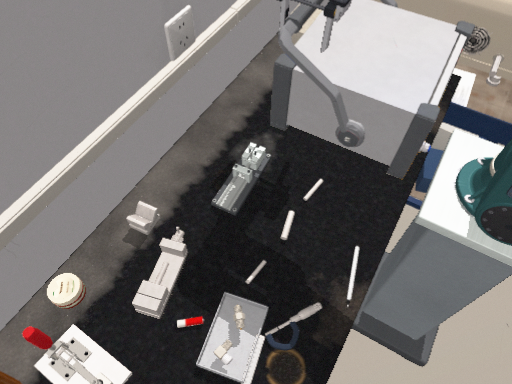

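```bash
python3 - <<'E'
from h import *
for n,px in (('scene',[(275,236),(317,208),(224,272),(212,203),(280,165),(265,160),(330,100),(420,210),(300,140),(500,140)]),('side',[(0,0)])):
    im,c=load(n+'0'); print(n,'cam',(-c['R'].T@c['t']).round(3)); print(plane(c,px,0.0).round(3))
    print('tcp',proj(c,[[.55,0,.205],[0,0,0],[.6,.2,0],[.6,-.2,0],[.3,.2,0],[.3,-.2,0]]).round(0).tolist())
E
```

```text
scene cam [0.027 0.731 0.691]
[[ 0.396  0.334  0.   ]
 [ 0.388  0.215  0.   ]
 [ 0.4    0.465  0.   ]
 [ 0.552  0.37   0.   ]
 [ 0.538  0.177  0.   ]
 [ 0.575  0.19   0.   ]
 [ 0.633 -0.12   0.   ]
 [ 0.23   0.055  0.   ]
 [ 0.569  0.074  0.   ]
 [ 0.208 -0.329  0.   ]]
tcp [[334.0, 60.0], [524.0, 257.0], [255.0, 157.0], [356.0, 94.0], [354.0, 228.0], [448.0, 144.0]]
side cam [0.253 0.749 0.765]
[[1.646 0.056 0.   ]]
tcp [[302.0, 43.0], [500.0, 194.0], [240.0, 149.0], [309.0, 62.0], [350.0, 200.0], [404.0, 98.0]]
```

```bash
python3 - <<'E'
from h import *
a,_=load('scene0'); b,_=load('side0')
A=cv2.resize(a[140:256,200:340],None,fx=4,fy=4,interpolation=cv2.INTER_CUBIC)[:, :400]
B=cv2.resize(b[130:246,205:305],None,fx=4,fy=4,interpolation=cv2.INTER_CUBIC)
cv2.imwrite('pics/crop1.png',np.hstack([A,B]))
for n in('scene','side'):
    im,c=load(n+'0'); g=cv2.cvtColor(im,cv2.COLOR_BGR2GRAY); m=(g>110).astype(np.uint8)
    for ct in cv2.findContours(m,cv2.RETR_EXTERNAL,cv2.CHAIN_APPROX_NONE)[0]:
        if 40<cv2.contourArea(ct)<800:
            (x,y),(w,h),an=cv2.minAreaRect(ct); 
            M=cv2.moments(ct); p=(M['m10']/M['m00'],M['m01']/M['m00'])
            P=plane(c,[p],.007)[0]
            pts=plane(c,ct[:,0,:],.007)[:,:2]; (X,Y),(W,H),A2=cv2.minAreaRect((pts*1000).astype(np.float32))
            if P[1]>.15 and P[0]<.6: print(n,np.round(p,1),P.round(4),'rect',round(X,1),round(Y,1),round(W,1),round(H,1),round(A2,1))
E
```

```text
scene [ 45.7 378.1] [0.4306 0.8226 0.007 ] rect 430.9 826.2 48.0 9.9 78.9
scene [252.6 326. ] [0.2791 0.5026 0.007 ] rect 286.2 515.1 121.2 17.9 59.5
scene [134.3 298.2] [0.4616 0.6244 0.007 ] rect 456.8 619.4 53.7 16.8 46.2
scene [328.5 299.5] [0.2244 0.3692 0.007 ] rect 225.3 365.3 10.4 124.0 14.2
scene [222.5 272.3] [0.3974 0.47   0.007 ] rect 397.7 467.9 60.9 11.0 83.3
scene [274.8 235.4] [0.3934 0.3371 0.007 ] rect 393.8 335.6 16.5 79.3 12.8
scene [316.6 207.8] [0.3855 0.2204 0.007 ] rect 385.5 219.3 75.0 13.8 81.7
side [181.  322.8] [0.4682 0.6296 0.007 ] rect 468.1 629.7 15.2 14.7 36.5
side [299.7 315.8] [0.2795 0.5025 0.007 ] rect 287.5 514.3 123.3 15.1 56.5
side [493.1 275.7] [-0.0264  0.2253  0.007 ] rect -27.9 224.7 62.8 32.4 25.7
side [254.9 272.2] [0.3987 0.4694 0.007 ] rect 398.7 467.2 60.9 8.7 83.3
side [479.3 263.9] [0.004  0.2131 0.007 ] rect 7.8 213.0 40.4 25.3 4.5
side [352.8 272.7] [0.225  0.3674 0.007 ] rect 225.7 364.8 10.0 122.7 13.9
side [287.3 224.5] [0.3934 0.3359 0.007 ] rect 393.6 335.1 14.7 76.7 11.9
side [312.7 189.2] [0.3862 0.2208 0.007 ] rect 386.0 219.7 75.3 10.6 81.8
```

View pics/crop1.png

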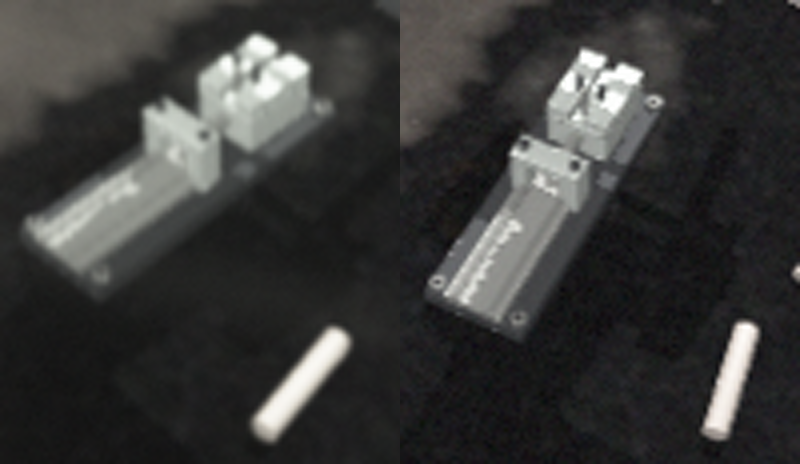

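```bash
python3 - <<'E'
from h import *
_,cs=load('scene0'); _,cd=load('side0')
S=lambda *p:[(x/4-.375+200,y/4-.375+140) for x,y in p]
D=lambda *p:[((x-400)/4-.375+205,y/4-.375+130) for x,y in p]
print('screws z13', plane(cs,S((32,222),(99,275),(322,106)),.013).round(4).tolist()); print(plane(cd,D((437,282),(518,317),(654,101)),.013).round(4).tolist())
print('bridge scr z48', plane(cs,S((160,108),(203,135)),.048).round(4).tolist()); print(plane(cd,D((522,146),(575,166)),.048).round(4).tolist())
print('base corners z12', plane(cs,S((22,230),(98,292)),.006).round(4).tolist(), plane(cd,D((428,295),(520,335)),.006).round(4).tolist())
w=cal('wrist'); print(proj(w,[[.55,0,.205],[.503,0,.205],[.597,0,.205]]))
E
```

```text
screws z13 [[0.5669, 0.3696, 0.013], [0.513, 0.3676, 0.013], [0.5254, 0.1896, 0.013]]
[[0.5657, 0.3685, 0.013], [0.5138, 0.3648, 0.013], [0.5245, 0.1885, 0.013]]
bridge scr z48 [[0.5587, 0.2834, 0.048], [0.527, 0.2806, 0.048]]
[[0.5608, 0.2831, 0.048], [0.5272, 0.2798, 0.048]]
base corners z12 [[0.5715, 0.3736, 0.006], [0.5092, 0.3719, 0.006]] [[0.5682, 0.375, 0.006], [0.509, 0.3707, 0.006]]
[[252.12625281 230.06974227]
 [174.07736324 229.89066999]
 [330.17311394 229.95749719]]
```

```bash
python3 -m handwheel '[[0,0,-0.15,0,0,0],[0,0,-0.3,0,0,0],[0,0,-0.45,0,0,0],[0,0,-0.45,0,0,0]]' -1
```

```text
time: 0.48
tool_pos: [0.5519, -0.0002, 0.3025]
ee_rot: [3.13, 0.001, 1.571]
wrist_force: [0.2, 1.2, 1.3]
width: 0.0941
finger_force: 0.0
```

```bash
python3 -m handwheel '[[0.2,0,0,0,0,0],[0.4,0,0,0,0,0],[0.6,-0.05,0,0,0,0],[0.8,-0.15,0,0,0,0],[1,-0.25,0,0,0,0],[1,-0.4,0,0,0,0],[1,-0.45,0,0,0,0]]'; python3 -m handwheel '[[0.15,0,0,0,0,0],[0.3,0,0,0,0,0],[0.4,0,0.1,0,0,0],[0.45,0,0.2,0,0,0],[0.45,0,0.25,0,0,0],[0.45,0,0.25,0,0,0]]'; python3 - <<'E'
from h import *
snap('wrist','w1')
E
```

```text
time: 1.07
tool_pos: [0.4566, 0.2024, 0.2947]
ee_rot: [-3.139, -0.0, 1.576]
wrist_force: [1.1, 0.8, 0.8]
width: 0.094
finger_force: 0.0
time: 1.57
tool_pos: [0.4588, 0.2889, 0.2415]
ee_rot: [-3.135, 0.004, 1.571]
wrist_force: [0.3, -1.2, 0.3]
width: 0.0937
finger_force: 0.0
```

View pics/w1.png

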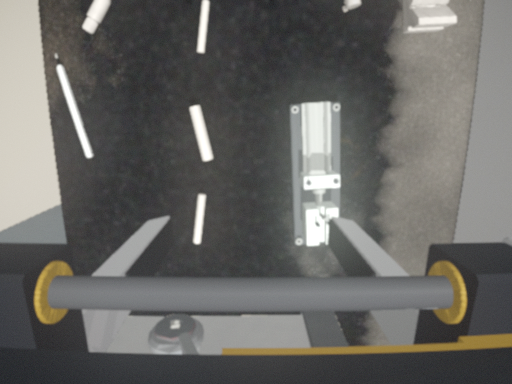

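```bash
python3 - <<'E'
from h import *
im,c=load('w1'); print(-c['R'].T@c['t'])
print('screws',plane(c,[(295,110),(336.5,107),(299,242)],.013).round(4).tolist())
print('bridge',plane(c,[(308.5,183),(335.5,181)],.048).round(4).tolist())
g=cv2.cvtColor(im,cv2.COLOR_BGR2GRAY)
m=(g>130).astype(np.uint8)
for ct in cv2.findContours(m,cv2.RETR_EXTERNAL,cv2.CHAIN_APPROX_NONE)[0]:
    p=ct[:,0].mean(0)
    if 100<cv2.contourArea(ct)<1500 and 180<p[0]<225:
        pts=plane(c,ct[:,0],.01)[:,:2]; print(p,cv2.minAreaRect((pts*1000).astype(np.float32)))
A=cv2.resize(im[90:250,285:345],None,fx=3.7,fy=3.7,interpolation=cv2.INTER_CUBIC)
B=cv2.resize(im[90:250,180:240],None,fx=3.7,fy=3.7,interpolation=cv2.INTER_CUBIC)
cv2.imwrite('pics/w1c.png',np.hstack([A,B]))
E
```

```text
[0.45897446 0.35395718 0.41997016]
screws [[0.5132, 0.3648, 0.013], [0.5655, 0.3689, 0.013], [0.5245, 0.1877, 0.013]]
bridge [[0.5275, 0.2782, 0.048], [0.5602, 0.2808, 0.048]]
[199.11711712 218.2972973 ] ((386.6107482910156, 219.61050415039062), (74.33545684814453, 12.326498031616211), 81.90496826171875)
[200.85826772 132.76377953] ((393.355712890625, 335.7303771972656), (16.024682998657227, 73.14225006103516), 12.678187370300293)
[202.78632479  26.23076923] ((399.254638671875, 464.33660888671875), (61.459835052490234, 10.476630210876465), 82.10669708251953)
```

View pics/w1c.png

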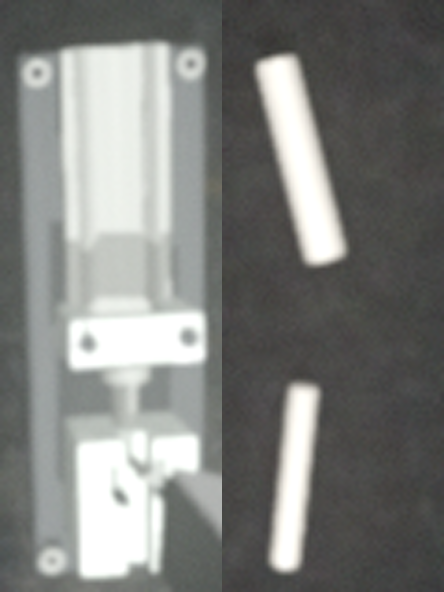

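```bash
python3 -m handwheel '[[0.15,-0.15,0.1,0,0,-0.2],[0.3,-0.3,0.25,0,0,-0.4],[0.327,-0.355,0.4,0,0,-0.417],[0.327,-0.355,0.57,0,0,-0.417],[0.327,-0.355,0.73,0,0,-0.417],[0.327,-0.355,0.83,0,0,-0.417],[0.327,-0.355,0.83,0,0,-0.417],[0.327,-0.355,0.83,0,0,-0.417]]'; python3 - <<'E'
from h import *
P=[]
for i in range(4):
    im,c=snap('wrist','w2'); o=robot.get_obs(); P.append(np.r_[o['tool_pos'],o['ee_rot'],-c['R'].T@c['t']])
P=np.array(P); print(P.round(4)); 
g=cv2.cvtColor(im,cv2.COLOR_BGR2GRAY)
for ct in cv2.findContours((g>130).astype(np.uint8),cv2.RETR_EXTERNAL,cv2.CHAIN_APPROX_NONE)[0]:
    if cv2.contourArea(ct)>300:
        pts=plane(c,ct[:,0],.01)[:,:2]; print(ct[:,0].mean(0),cv2.minAreaRect((pts*1000).astype(np.float32)))
E
```

```text
time: 2.28
tool_pos: [0.3897, 0.3546, 0.0801]
ee_rot: [-3.142, 0.0, 1.788]
wrist_force: [-0.1, -0.2, 0.3]
width: 0.0938
finger_force: 0.0
[[ 3.9070e-01  3.5540e-01  8.1700e-02  3.1384e+00 -1.1000e-03  1.7878e+00
   3.7470e-01  4.1750e-01  2.5880e-01]
 [ 3.9110e-01  3.5590e-01  8.2500e-02  3.1367e+00 -1.9000e-03  1.7878e+00
   3.7520e-01  4.1800e-01  2.6050e-01]
 [ 3.9120e-01  3.5620e-01  8.2700e-02  3.1362e+00 -2.2000e-03  1.7881e+00
   3.7540e-01  4.1830e-01  2.6140e-01]
 [ 3.9100e-01  3.5620e-01  8.2600e-02  3.1365e+00 -2.1000e-03  1.7883e+00
   3.7540e-01  4.1840e-01  2.6160e-01]]
[214.84259259 332.47222222] ((385.95654296875, 224.69393920898438), (54.51850891113281, 11.030611991882324), 82.05388641357422)
[384.03301887 326.41037736] ((541.41259765625, 262.94970703125), (58.19163513183594, 39.32607650756836), 14.038752555847168)
[102.16197183 325.83802817] ((287.8063659667969, 203.54586791992188), (44.78013229370117, 46.5141716003418), 12.810199737548828)
[310.44246353 294.32576985] ((469.8121337890625, 282.8082275390625), (250.34805297851562, 11.067021369934082), 12.7710418701171
[... 336 characters left out ...]
457580566406, 73.49373626708984), 12.712753295898438)
[ 57.68167203 144.23794212] ((228.4989471435547, 365.77447509765625), (11.717499732971191, 122.06214904785156), 13.849139213562012)
[290.52046784  65.69005848] ((397.935302734375, 465.69525146484375), (61.00684356689453, 9.345952033996582), 82.45413970947266)
[495.48039216  34.56372549] ((549.3279418945312, 528.5691528320312), (30.572275161743164, 49.905696868896484), 15.290973663330078)
[119.95454545  11.91818182] ((263.7579040527344, 478.428466796875), (37.53923797607422, 18.92241668701172), 53.21620178222656)
[  9.80366972 120.86972477] ((187.70526123046875, 372.6661682128906), (24.96266746520996, 199.3175048828125), 3.533310651779175)
```

View pics/w2.png

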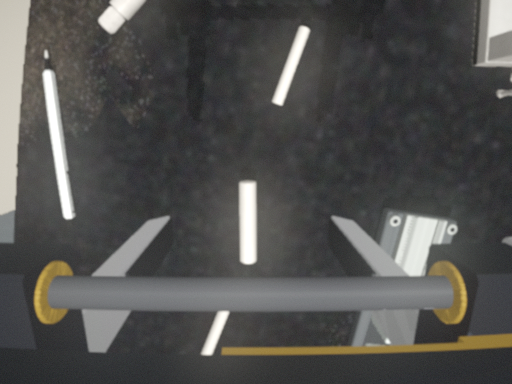

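```bash
python3 -m handwheel '[[0,-0.01,0.1,0,0,0],[0,-0.01,0.2,0,0,0],[0,-0.01,0.28,0,0,0],[0,-0.01,0.33,0,0,0],[0,-0.01,0.35,0,0,0],[0,-0.01,0.35,0,0,0],[0,-0.01,0.35,0,0,0],[0,-0.01,0.35,0,0,0]]'; python3 - <<'E'
from h import *
for i in range(3):
    viewer.snapshot('wrist'); o=robot.get_obs(); print(o['tool_pos'].round(4),o['wrist_force'].round(1))
E
```

```text
time: 3.15
tool_pos: [0.3881, 0.3557, 0.011]
ee_rot: [3.139, -0.001, 1.789]
wrist_force: [0.3, -0.1, -0.5]
width: 0.0939
finger_force: 0.0
[0.388  0.3556 0.0109] [-0.2 -0.2  0.2]
[0.3879 0.3556 0.0108] [ 0.3 -0.9 -0.5]
[0.3878 0.3555 0.0106] [ 0.3 -0.6 -0.4]
```

```bash
python3 -m handwheel '[[0,0,0.0225,0,0,0],[0,0,0.0225,0,0,0],[0,0,0.0225,0,0,0]]'; python3 -m handwheel '[[0,0,0,0,0,0],[0,0,0,0,0,0],[0,0,0,0,0,0],[0,0,0,0,0,0],[0,0,0,0,0,0],[0,0,0,0,0,0],[0,0,0,0,0,0],[0,0,0,0,0,0],[0,0,0,0,0,0],[0,0,0,0,0,0]]' 1
```

```text
time: 3.55
tool_pos: [0.3868, 0.3547, 0.0046]
ee_rot: [-3.141, 0.0, 1.789]
wrist_force: [0.2, 0.5, 0.0]
width: 0.0938
finger_force: 0.0
time: 4.38
tool_pos: [0.3871, 0.3549, 0.005]
ee_rot: [3.142, 0.0, 1.789]
wrist_force: [-0.6, 0.3, -0.9]
width: 0.0312
finger_force: 0.0
```

```bash
python3 -m handwheel '[[0,0,0,0,0,0],[0,0,0,0,0,0],[0,0,0,0,0,0],[0,0,0,0,0,0],[0,0,0,0,0,0],[0,0,0,0,0,0]]'
```

```text
time: 4.88
tool_pos: [0.3872, 0.355, 0.005]
ee_rot: [3.141, -0.0, 1.789]
wrist_force: [0.7, -0.2, 0.9]
width: 0.0135
finger_force: 29.9
```

```bash
python3 -m handwheel '[[0,0,0,0,0,0],[0,0,0,0,0,0],[0,0,-0.01,0,0,0],[0,0,-0.01,0,0,0]]' 0.5;  python3 -m handwheel '[[0,0,0,0,0,0],[0,0,0,0,0,0],[0,0,0,0,0,0],[0,0,0,0,0,0],[0,0,0,0,0,0],[0,0,0,0,0,0]]' 1
```

```text
time: 5.22
tool_pos: [0.3872, 0.3551, 0.0073]
ee_rot: [3.141, -0.0, 1.789]
wrist_force: [-0.3, -0.4, 0.1]
width: 0.0232
finger_force: 0.0
time: 5.72
tool_pos: [0.3871, 0.355, 0.0071]
ee_rot: [3.141, 0.0, 1.789]
wrist_force: [0.1, 0.1, 0.7]
width: 0.0134
finger_force: 30.0
```

```bash
python3 -m handwheel '[[0,0,-0.05,0,0,0],[0,0,-0.15,0,0,0],[0,0,-0.28,0,0,0],[0,0,-0.4,0,0,0],[0,0,-0.4,0,0,0]]';  python3 -m handwheel '[[-0.02,0.1,0,0,0,0.04],[-0.05,0.25,0,0,0,0.1],[-0.08,0.4,0,0,0,0.16],[-0.11,0.55,0,0,0,0.22],[-0.14,0.68,0,0,0,0.27],[-0.153,0.747,0,0,0,0.292],[-0.153,0.747,0,0,0,0.292],[-0.153,0.747,0,0,0,0.292],[-0.153,0.747,0,0,0,0.292]]'; python3 - <<'E'
from h import *
for i in range(3): im,c=snap('wrist','w3')
o=robot.get_obs(); print(o['tool_pos'].round(4),o['ee_rot'].round(4),o['wrist_force'])
c=cal('wrist')
for n in('scene','side'): snap(n,n+'3')
F=np.array([.5447,.2797]);y=np.array([-.065,.998])
d=o['tool_pos'][:2]-F; print('fixture xy of TCP',d@[.998,.065],d@y)
cv2.imwrite('pics/w3c.png',cv2.resize(im[60:310,150:390],None,fx=2.4,fy=2.4,interpolation=cv2.INTER_CUBIC))
E
```

```text
time: 6.13
tool_pos: [0.39, 0.3572, 0.0932]
ee_rot: [3.132, -0.004, 1.789]
wrist_force: [0.9, 0.2, -0.9]
width: 0.0132
finger_force: 30.0
time: 6.88
tool_pos: [0.5383, 0.3573, 0.0861]
ee_rot: [-3.139, 0.001, 1.637]
wrist_force: [0.3, -0.1, -1.1]
width: 0.0133
finger_force: 30.0
[0.5384 0.3577 0.087 ] [-3.1411e+00  1.0000e-04  1.6374e+00] [-0.51868317  0.03946752 -2.0894596 ]
fixture xy of TCP -0.00125336596501294 0.07824378939156484
```

View pics/w3c.png

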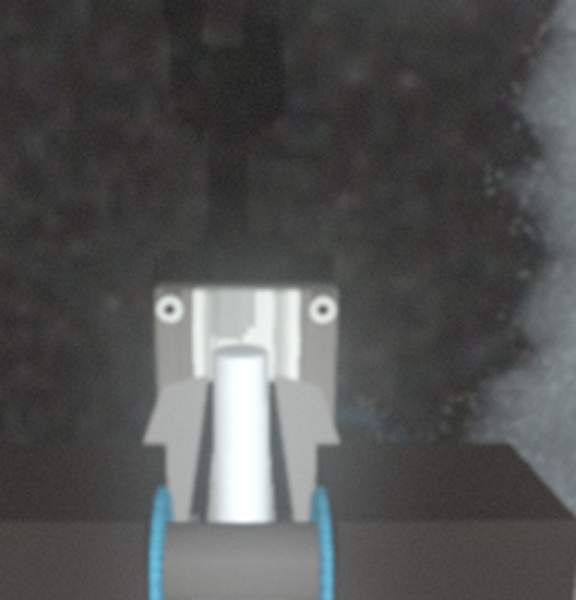

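```bash
python3 - <<'E'
from h import *
im,c=load('w3')
q=lambda *p:[(x/2.4-.3+150,y/2.4-.3+60) for x,y in p]
s=plane(c,q((169,309),(322,309)),.013); print('screws',s.round(4).tolist(), 'yaw',np.arctan2(*(s[1]-s[0])[[1,0]]))
e=plane(c,q((213,352),(267,352),(240,357)),.0885); print('pin end',e.round(4).tolist())
b=plane(c,q((215,480),(271,480)),.087); print('pin mid',b.mean(0).round(4),'end',e[:2].mean(0).round(4))
g=plane(c,q((193,330),(301,330)),.0225);print('groove',g.round(4).tolist())
E
```

```text
screws [[0.5121, 0.3653, 0.013], [0.5644, 0.3688, 0.013]] yaw 0.06680597454282829
pin end [[0.5296, 0.3722, 0.0885], [0.5427, 0.3731, 0.0885], [0.5362, 0.3714, 0.0885]]
pin mid [0.5392 0.3383 0.087 ] end [0.5361 0.3726 0.0885]
groove [[0.5212, 0.3608, 0.0225], [0.5569, 0.3632, 0.0225]]
```

```bash
python3 -m handwheel '[[0,0.008,0.08,0,0,0],[0,0.008,0.16,0,0,0],[0,0.008,0.22,0,0,0],[0,0.008,0.26,0,0,0],[0,0.008,0.29,0,0,0],[0,0.008,0.3,0,0,0],[0,0.008,0.3,0,0,0]]';  python3 - <<'E'
from h import *
for i in range(3):
  snap('wrist','w4'); o=robot.get_obs(); print(o['tool_pos'].round(4),o['ee_rot'].round(4),o['wrist_force'].round(2),o['wrist_torque'].round(2))
snap('side','side4');
a,_=load('side4');b,_=load('w4')
cv2.imwrite('pics/c4.png',np.hstack([cv2.resize(a[110:230,190:290],None,fx=4,fy=5),cv2.resize(b[120:320,170:330],None,fx=2.5,fy=3)]))
E
```

```text
time: 7.72
tool_pos: [0.5409, 0.3575, 0.0266]
ee_rot: [-3.141, 0.0, 1.636]
wrist_force: [0.7, 0.3, -1.9]
width: 0.0134
finger_force: 30.0
[0.5414 0.3577 0.0273] [ 3.1410e+00 -2.0000e-04  1.6363e+00] [-0.39  1.03 -0.13] [-0.01 -0.03 -0.05]
[0.5416 0.3578 0.0278] [ 3.1403e+00 -5.0000e-04  1.6363e+00] [ 0.59  0.52 -1.33] [ 0.01 -0.04 -0.01]
[0.5418 0.3579 0.0281] [ 3.1398e+00 -7.0000e-04  1.6363e+00] [ 0.29 -0.17 -1.78] [-0.   -0.04 -0.05]
```

View pics/c4.png

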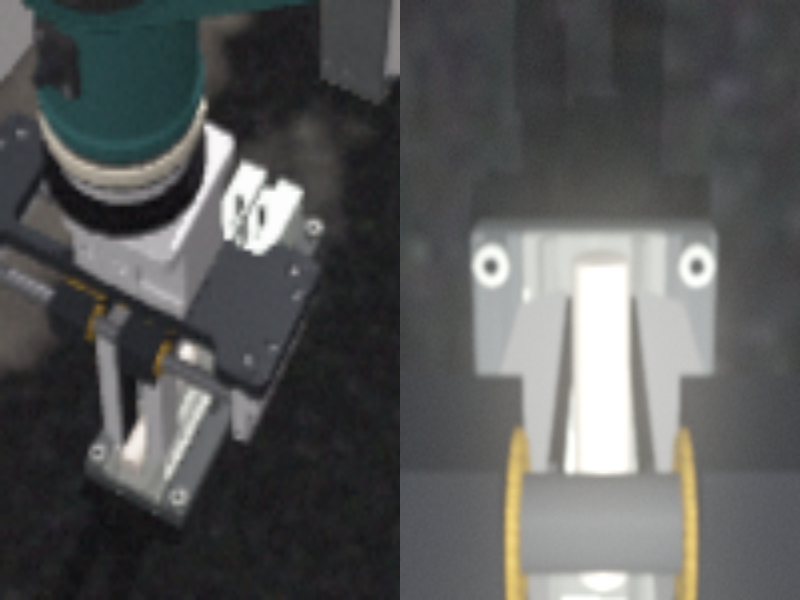

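```bash
python3 -m handwheel '[[0,-0.009,0,0,0,0],[0,-0.009,0.005,0,0,0],[0,-0.009,0.01,0,0,0],[0,-0.009,0.01,0,0,0],[0,-0.009,0.01,0,0,0],[0,-0.009,0.01,0,0,0]]';  python3 - <<'E'
from h import *
for i in range(3):
  snap('wrist','w5'); o=robot.get_obs(); print(o['tool_pos'].round(4),o['ee_rot'].round(4),o['wrist_force'].round(2))
im,c=load('w5')
r=cv2.cvtColor(im,cv2.COLOR_BGR2GRAY)
for y in (206,210,214,230): print(y,r[y,195:305:2].tolist())
E
```

```text
time: 8.42
tool_pos: [0.5394, 0.3575, 0.0251]
ee_rot: [3.141, -0.0, 1.636]
wrist_force: [0.2, -0.3, -0.5]
width: 0.0136
finger_force: 30.0
[0.5394 0.3575 0.0251] [ 3.1413e+00 -1.0000e-04  1.6362e+00] [-0.03  0.04 -0.14]
[0.5394 0.3575 0.0251] [ 3.1414e+00 -1.0000e-04  1.6362e+00] [-0.23 -0.08  0.28]
[0.5394 0.3575 0.0251] [ 3.1414e+00 -1.0000e-04  1.6362e+00] [ 0.75  0.13 -0.3 ]
206 [90, 89, 88, 136, 221, 254, 239, 226, 248, 255, 231, 180, 155, 168, 217, 222, 217, 201, 211, 216, 219, 236, 225, 210, 208, 211, 211, 211, 211, 214, 214, 214, 218, 224, 228, 221, 204, 200, 208, 218, 226, 236, 251, 197, 181, 186, 238, 255, 241, 237, 251, 254, 204, 118, 94]
210 [87, 89, 93, 157, 245, 242, 149, 111, 160, 249, 254, 197, 175, 176, 218, 224, 218, 202, 213, 217, 219, 236, 232, 249, 255, 255, 255, 255, 255, 255, 255, 255, 255, 240, 228, 220, 204, 202, 212, 219, 227, 237, 249, 198, 183, 214, 255, 236, 133, 121, 194, 255, 236, 126, 99]
214 [82, 89, 95, 127, 185, 242, 255, 255, 255, 254, 206, 182, 184, 181, 215, 224, 218, 203, 212, 218, 220, 234, 230, 251, 255, 255, 255, 255, 255, 255, 255, 255, 255, 233, 228, 223, 207, 201, 212, 221, 227, 236, 246, 192, 185, 189, 225, 255, 255, 255, 255, 237, 180, 119, 103]
230 [91, 93, 98, 109, 161, 180, 181, 183, 184, 183, 199, 205, 206, 206, 206, 207, 208, 209, 208, 205, 159, 135, 206, 252, 255, 255, 255, 255, 255, 255, 255, 255, 255, 216, 137, 163, 206, 210, 210, 210, 210, 209, 208, 209, 209, 207, 195, 191, 187, 186, 186, 184, 154, 114, 112]
```

```bash
python3 -m handwheel '[[0,0,0.003,0,0,0],[0,0,0.005,0,0,0],[0,0,0.005,0,0,0],[0,0,0.005,0,0,0],[0,0,0.005,0,0,0]]'; python3 -m handwheel '[[0,0,0.003,0,0,0],[0,0,0.005,0,0,0],[0,0,0.005,0,0,0],[0,0,0.005,0,0,0],[0,0,0.005,0,0,0]]'
```

```text
time: 8.98
tool_pos: [0.5395, 0.3575, 0.0251]
ee_rot: [3.141, -0.0, 1.636]
wrist_force: [-2.3, -0.5, 4.9]
width: 0.0133
finger_force: 30.0
time: 9.4
tool_pos: [0.5395, 0.3575, 0.025]
ee_rot: [3.141, -0.0, 1.636]
wrist_force: [-3.8, -1.3, 8.5]
width: 0.0139
finger_force: 30.0
```

```bash
python3 -m handwheel '[[0,-0.002,-0.007,0,0,0],[-0.02,-0.002,-0.007,0,0,0],[-0.05,-0.002,-0.007,0,0,0],[-0.08,-0.002,-0.007,0,0,0],[-0.1,-0.002,-0.007,0,0,0],[-0.12,-0.002,-0.007,0,0,0],[-0.12,-0.002,-0.007,0,0,0],[-0.12,-0.002,-0.007,0,0,0]]'
```

```text
time: 10.07
tool_pos: [0.5412, 0.3328, 0.0251]
ee_rot: [3.14, 0.0, 1.636]
wrist_force: [0.2, 1.6, 5.7]
width: 0.0134
finger_force: 30.0
```

```bash
python3 -m handwheel '[[-0.02,0,0,0,0,0],[-0.04,0,0,0,0,0],[-0.04,0,0,0,0,0],[-0.04,0,0,0,0,0]]'; python3 -m handwheel '[[-0.01,0,0,0,0,0],[-0.02,0,0,0,0,0],[-0.02,0,0,0,0,0],[-0.02,0,0,0,0,0]]'; python3 -m handwheel '[[-0.01,0,0,0,0,0],[-0.01,0,0,0,0,0],[-0.01,0,0,0,0,0]]'
```

```text
time: 10.4
tool_pos: [0.5415, 0.3252, 0.025]
ee_rot: [3.14, -0.0, 1.636]
wrist_force: [-0.5, 2.6, 5.6]
width: 0.0138
finger_force: 30.0
time: 10.73
tool_pos: [0.5417, 0.3223, 0.0251]
ee_rot: [3.14, -0.002, 1.636]
wrist_force: [-0.8, 4.8, 5.4]
width: 0.0136
finger_force: 30.0
time: 10.98
tool_pos: [0.5418, 0.3211, 0.025]
ee_rot: [3.14, -0.003, 1.637]
wrist_force: [-0.4, 7.4, 5.5]
width: 0.0136
finger_force: 30.0
```

```bash
python3 -m handwheel '[[-0.007,0,0,0,0,0],[-0.014,0,0,0,0,0],[-0.021,0,0,0,0,0],[-0.028,0,0,0,0,0],[-0.035,0,0,0,0,0],[-0.035,0,0,0,0,0],[-0.035,0,0,0,0,0]]'; python3 - <<'E'
from h import *
for i in range(2):
    snap('side','side6'); o=robot.get_obs(); print(o['tool_pos'].round(4),o['wrist_force'].round(2))
snap('scene','scene6'); snap('wrist','w6')
F=np.array([.545,.2795]); R=np.array([[.998,-.0655],[.0655,.998]])
def f(x,y,z): return np.r_[F+R@[x,y],z]
pts=np.array([f(0,-.052,.059),f(0,-.044,.059),f(-.01,-.052,.058),f(.01,-.052,.058)])
T=[]
for n in('side','scene'):
    im,c=load(n+'6'); p=proj(c,pts); print(n,p.round(1).tolist())
    x,y=p[0].round().astype(int); k=im[y-25:y+25,x-25:x+25]
    print(x,y); T.append(cv2.resize(k,(400,400),interpolation=cv2.INTER_CUBIC))
cv2.imwrite('pics/c6.png',np.hstack(T))
E
```

```text
time: 11.57
tool_pos: [0.5421, 0.3154, 0.0251]
ee_rot: [3.14, -0.006, 1.637]
wrist_force: [-0.9, 8.9, 4.1]
width: 0.0135
finger_force: 30.0
[0.5421 0.3154 0.0251] [-0.42  8.42  3.63]
[0.5421 0.3154 0.025 ] [0.7  9.16 4.32]
side [[252.0, 149.3], [250.5, 151.6], [255.8, 151.1], [248.2, 148.1]]
252 149
scene [[261.5, 153.6], [259.0, 155.4], [264.8, 156.0], [258.2, 151.9]]
261 154
```

View pics/c6.png

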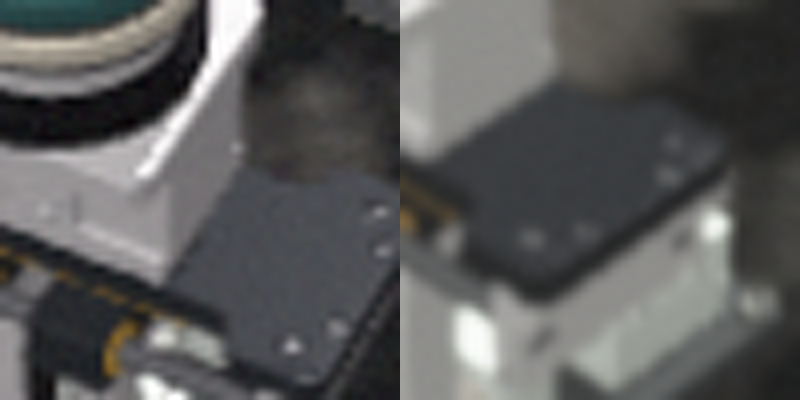

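```bash
cat > m.py <<'E'
from h import *
L=[]
for i in range(6):
    viewer.snapshot('side'); o=robot.get_obs(); L.append(np.r_[o['tool_pos'],o['wrist_force']])
print(o['time'],np.mean(L,0).round(4)[[1,2,4,5]],'sdFy',np.std(L,0)[4].round(2))
E
python3 m.py
python3 -m handwheel '[[0.005,0,-0.002,0,0,0],[0.01,0,-0.002,0,0,0],[0.01,0,-0.002,0,0,0]]' >/dev/null; python3 m.py
python3 -m handwheel '[[0.01,0,0,0,0,0],[0.02,0,0,0,0,0],[0.02,0,0,0,0,0]]' >/dev/null; python3 m.py
python3 -m handwheel '[[0.01,0,0,0,0,0],[0.015,0,0,0,0,0],[0.015,0,0,0,0,0]]' >/dev/null; python3 m.py
python3 -m handwheel '[[0.01,0,0,0,0,0],[0.01,0,0,0,0,0]]' >/dev/null; python3 m.py
python3 -m handwheel '[[0.01,0,0,0,0,0],[0.01,0,0,0,0,0]]' >/dev/null; python3 m.py
python3 -m handwheel '[[0.01,0,0,0,0,0],[0.01,0,0,0,0,0]]' >/dev/null; python3 m.py
```

```text
12.0667 [0.3154 0.0251 9.0237 4.3874] sdFy 0.37
12.6167 [0.3154 0.0251 5.4016 4.1554] sdFy 0.27
13.1667 [0.318  0.025  1.9982 4.7882] sdFy 0.39
13.7167 [0.3201 0.025  0.3069 5.3375] sdFy 0.39
14.1833 [0.3218 0.025  0.076  5.5965] sdFy 0.47
14.65 [ 0.3229  0.025  -1.8636  6.6156] sdFy 0.44
15.1167 [ 0.3238  0.025  -4.0506  6.9171] sdFy 0.41
```

```bash
python3 -m handwheel '[[0,0,-0.004,0,0,0],[-0.015,0,-0.004,0,0,0],[-0.03,0,-0.004,0,0,0],[-0.045,0,-0.004,0,0,0],[-0.06,0,-0.004,0,0,0],[-0.07,0,-0.004,0,0,0],[-0.077,0,-0.004,0,0,0],[-0.082,0,-0.004,0,0,0],[-0.082,0,-0.004,0,0,0],[-0.082,0,-0.004,0,0,0]]'; python3 m.py
```

```text
time: 15.95
tool_pos: [0.5414, 0.3135, 0.0251]
ee_rot: [-3.141, -0.005, 1.637]
wrist_force: [0.3, 7.1, 0.7]
width: 0.0134
finger_force: 30.0
16.25 [0.3136 0.0251 6.9588 0.5825] sdFy 0.75
```

```bash
python3 -m handwheel '[[0,0,0,0,0,0],[0,0,0,0,0,0],[0,0,0,0,0,0],[0,0,0,0,0,0],[0,0,0,0,0,0],[0,0,0,0,0,0]]'; python3 m.py; python3 -c "
from bench import robot
print(robot.close_job())"
```

```text
time: 16.75
tool_pos: [0.5414, 0.3135, 0.0251]
ee_rot: [-3.141, -0.004, 1.637]
wrist_force: [0.1, 7.2, 0.7]
width: 0.0137
finger_force: 30.0
17.05 [0.3136 0.0251 7.4067 0.7535] sdFy 0.53
the job is handed in; nothing more can be done
None
```

I handed the job in at 17 s with the thick pin in the groove, under the bridge, still gripped and pressing the anvil in by about 8 mm (push about 7.2 N); the gripper hid the fin, so that depth comes from the force and position readings, not from seeing the fin between the posts.

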